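# Unload the weighted bonding fixture

### The job

The heat sink on the board in the bonding fixture has cured: take the stack apart from the top down, one piece at a time - the small ring weight into the small dish, then the large ring weight into the large dish, then the pressure bar lengthwise into its cradle with its post upright, and last the board with its heat sink lengthwise into the rectangular tray, heat sink up. Set every piece down flat on the floor of its own place, never dropping it, and let go.

Things in the scene. Friction and masses are not known exactly. Their poses are not given: they have to be found in the camera images.
- small_weight: small ring weight: plain steel ring, outside 42 mm, bore 26 mm, 16 mm high, about 0.10 kg; at the start the top of the stack, loosely round the pressure bar's post, underside 63 mm above the work board. Origin: centre of its underside, z up; its yaw means nothing
- large_weight: large ring weight: plain steel ring, outside 64 mm, bore 26 mm, 16 mm high, about 0.32 kg; at the start under the small weight, on the pressure bar, loosely round its post, underside 47 mm above the work board. Origin: centre of its underside, z up; its yaw means nothing
- pressure_bar: pressure bar, 0.22 kg: steel strap 150 (x) x 30 (y) x 8 mm with a 13 mm hole at x = +-64 mm round the guide pins; 3 mm rubber pad (34 x 30 mm) under its middle; 12 mm post on its middle with a square head to grip, 14 x 14 mm, flats facing x and y. Origin: centre of the strap's underside, z up; head from z 42 to 58 mm. At the start 39 mm above the work board, pad on the heat sink
- board_module: bonded module, 0.12 kg: green board 100 (x) x 60 (y) mm on four 6 mm brass feet, board top at z 8 mm; finned heat sink 40 x 40 mm on its middle, z 8 to 26 mm, to grip across y (nothing stands beside it there); lower parts near both x ends. Origin: centre of its underside (feet), z up. At the start 10 mm above the work board on the fixture, under the bar, its long edges showing
- fixture: bonding fixture, fixed: dark steel plate 160 (x) x 90 (y) x 10 mm, the stack on its middle, bar and module parallel to it. 9 mm guide pins at x = +-64 mm, y = 0, tips 54 mm above the work board; black locator strips 2.5 mm round the board's corners, tops 19 mm above the work board. All lifts straight up. Origin: centre of its underside. (The plywood work board under everything: top at z = 20 mm)
- small_dish: small dish, fixed, for the small weight: low round black dish, inside 60 mm, outside 68 mm; floor 2.5 mm, rim 6.5 mm above the work board (the large weight does not go in). Origin: centre of its underside
- large_dish: large dish, fixed, for the large weight: low round black dish, inside 80 mm, outside 88 mm; floor 2.5 mm, rim 6.5 mm above the work board. Origin: centre of its underside
- bar_cradle: bar cradle, fixed: long black cradle 178 (x) x 60 (y) mm. Cross ribs at x = +-45 mm carry the strap, its underside 10 mm above the work board, the pad free between them. Between the side ears 48 mm, between the end lips 168 mm, tops of both 17 mm above the work board. The bar goes in either way round. Origin: centre of its underside
- board_tray: board tray, fixed: low grey rectangular tray, inside 124 (x) x 82 (y) mm; floor 4 mm, rim 9.5 mm above the work board. The module goes in lengthwise, either way round. Origin: centre of its underside

How it is judged:
On the way, in this order (a step that is already met when the one before it is completed fails the run):
1. the small weight lies flat in the small dish (horizontal distance between small_weight and small_dish below 0.012 m and z of small_weight in the frame of small_dish between 0 and 0.005 m and linear speed of small_weight below 0.02 m/s and angle between small_weight's own z axis and vertical below 0.06 rad), for 0.2 s.
2. the large weight lies flat in the large dish (horizontal distance between large_weight and large_dish below 0.012 m and z of large_weight in the frame of large_dish between 0 and 0.005 m and linear speed of large_weight below 0.02 m/s and angle between large_weight's own z axis and vertical below 0.06 rad), for 0.2 s.
3. the pressure bar lies in its cradle, post up (x of pressure_bar in the frame of bar_cradle between -0.013 and 0.013 m and y of pressure_bar in the frame of bar_cradle between -0.013 and 0.013 m and z of pressure_bar in the frame of bar_cradle between 0.0075 and 0.0125 m and angle between the x axis of pressure_bar and the x axis of bar_cradle, either way round below 0.3 rad and linear speed of pressure_bar below 0.02 m/s and angle between pressure_bar's own z axis and vertical below 0.06 rad), for 0.2 s.
4. the board module stands flat in the tray (x of board_module in the frame of board_tray between -0.016 and 0.016 m and y of board_module in the frame of board_tray between -0.015 and 0.015 m and z of board_module in the frame of board_tray between 0.0015 and 0.0065 m and angle between the x axis of board_module and the x axis of board_tray, either way round below 0.3 rad and linear speed of board_module below 0.02 m/s and angle between board_module's own z axis and vertical below 0.06 rad), for 0.2 s.
At the end, for the whole second after the job is handed in: Each piece lies flat on the floor of its own place (2.5 mm, 0.06 rad), at rest: weights within 12 mm of their dish's middle; bar within 13 mm of its cradle's, post up; module within 16 mm along and 15 mm across of its tray's, heat sink up; both lengthwise to 0.3 rad (all of step 1 and all of step 2 and all of step 3 and all of step 4); the robot touches nothing.
It fails at once if a piece of the stack is dropped (falls free faster than 0.7 m/s, about 25 mm) ((linear speed of small_weight above 0.7 m/s and contact force between small_weight and the fingers below 0.01 N) or (linear speed of large_weight above 0.7 m/s and contact force between large_weight and the fingers below 0.01 N) or (linear speed of pressure_bar above 0.7 m/s and contact force between pressure_bar and the fingers below 0.01 N) or (linear speed of board_module above 0.7 m/s and contact force between board_module and the fingers below 0.01 N)).
It also fails if it takes over 120 s, if anything falls off the work surface, if the arm or the gripper's body presses on something with over 40 N, if the wrist force passes 120 N, or if a joint passes its speed limit or range.

### The arm

A 6-joint arm with a two-finger parallel gripper is mounted at the origin on a cart in front of the work surface, level with it; the furniture and walls round the work are solid. World frame = base frame: x ahead of the robot, y to its left, z up, the work surface at z = 0. Lengths are in m, angles in rad, forces in N, time in s.
With the tool pointing down it reaches from about 0.275 to 0.975 m from the base axis. Payload 8.4 kg.
Tool frame: the origin (TCP) lies midway between the tips of the shut fingers; the grasp point (between the pads) lies 19 mm behind it; z points along the fingers, y is the line along which they close (so a half turn about z gives the same grasp; the last joint's range is limited). The gripper opens to 92 mm and grips with 3 to 60 N. Pads are 20 mm wide; open, the fingers measure 128 mm over their backs; the gripper's body (75 mm by 189 mm) begins 69 mm behind the grasp point.
Start: joints at [1.335, 0.353, 1.633, -0, 1.155, -0.002], TCP at [0.145, 0.608, 0.215] pointing down, gripper open.
Joint ranges: [-2.63, 2.63], [-0.92, 2.1], [0.06, 2.66], [-1.3, 4.44], [0, 2.69], [-3.02, 3.02]. Speed limits (rad/s): [2.22, 2.22, 2.79, 3.14, 3.14, 3.14].

### API

Orientations are given as a unit quaternion [x, y, z, w].
In Python, from rig import observe, camera, camera_model, close_job, cut_out gives the robot as it stands.
- The arm moves only by the tool move_arm, never from a script. Its argument "deltas" is one flat list of numbers, 7 for each row, row after row: the finger opening in mm, from 0 to 91.9, then the shift along the tool's x, y, z in units of 30 mm (1.0 is 30 mm), then the turn, a rotation vector about the tool's x, y, z in units of 10 degrees (1.0 is 10 degrees). In form: [jaw, dx, dy, dz, wx, wy, wz, jaw, dx, dy, dz, wx, wy, wz, ...]. A call has 1 to 8 rows; each row is the pose to reach, as a shift and turn from the pose commanded when the call began, along the tool's axes at that moment; what a row does not reach only later rows make up. A row lasts 1/8 s, in which the tool goes at most 62.5 mm and 10.7 degrees, less where a joint would pass 70% of its speed; a pose out of reach is approached as far as the arm can. A call with a gripper value outside its range is refused whole. The fingers move at their own pace and stop on an object; "grip_force" is the grip in N (left out, the last holds). Time passes only in rows, so rows that repeat a pose let the fingers close. It gives the time, the measured TCP pose, the force, the opening and the grip force at its end, in the units of the state.
- observe(): the state, without advancing time (a new reading comes with each control period).
- camera(name): name is "scene" or "top" or "wrist"; returns the picture (480x640x3 uint8, blue, green, red); there is no depth.
- camera_model(name): a dict with "fovy" (degrees; the focal length in pixels is half the picture's height over the tangent of half this angle, whatever the lens; pixels are square), "cx", "cy" (the principal point, pixels), "world_to_cam" (4x4, takes a point from world to camera coordinates). Camera axes: x right, y up, looking along -z (the intrinsics and any distortion apply to the point x, -y, -z); pixel columns grow to the right and rows downward; lengths in m; the calibration is good to about 2 mm. The wrist camera is an equidistant fisheye: a pixel r from the principal point sees the ray r / f radians off the axis. A picture is of the moment at which its call begins: read the wrist's pose just before it. camera_model takes no time and is no camera call; for the wrist camera it gives the pose at the moment of the call.
- close_job(): hands the job in; it is judged then, once.
Trained networks look in the newest picture that a camera, given by its name, has taken for a name from the list of things; names that differ only in an ending like _2 or _b are one class to them, and where a whole thing is asked for, a point or a joint stands for the part that bears it (a point fixed in the world has none). Each returns a list of dicts, best first, with "confidence" (0 to 1); they miss things now and then, are a little off and sometimes report something else, mostly with a low value. They report only what shows in the picture. A call takes as long as a camera call.
- cut_out(camera, label): "mask" (480x640 bool, what is visible of it) and "box" ([left, top, right, bottom] in pixels, round what is visible of it).
The state is a dict: "time": time; "qpos": joint angles; "joint_velocities": joint speeds; "tau": joint torques, N m; "eef_pos": TCP position; "tool_rot": TCP orientation; "force": force on the tool from outside, world axes, zero at the start; "wrist_torque": the same for the moment, N m; "finger_gap": finger opening in m; "grip_force": force on a finger pad.
Only numpy, scipy, OpenCV 4.12 (cv2) and the standard library are available. Lean on these libraries where they do the work, as an engineer would, in place of code of your own. Each camera call takes 0.05 s, during which the arm holds its last target. There are 200 camera calls.

## Working session

There is one attempt and no reset: what is moved stays moved. The work goes in short steps, Python scripts to look and compute and a tool call to move; the robot and the scene stay as the last step left them, time stands still between calls to the robot, and variables do not carry over. Pictures are saved under pics/ and viewed, at most 16 in all, crops included, and the job is handed in when it is done.

Besides the shell and the picture viewer there is one more tool, called after ">>>" by a JSON object that holds its "op" and its "data", one argument or row to a line. move_arm: Moves the arm, as the interface text tells. Its arguments: {"type":"object","properties":{"deltas":{"type":"array","items":{"type":"number"}},"grip_force":{"type":"number"}},"required":["deltas"]}

```bash
mkdir -p pics; ls
python3 - <<'E'
from rig import *
import cv2,numpy as np
np.set_printoptions(precision=4,suppress=True)
for n in ("scene","top"):
    cv2.imwrite(f"pics/{n}0.png",camera(n)); m=camera_model(n); print(n,{k:(np.array(v) if k=='world_to_cam' else v) for k,v in m.items()})
    for l in ("small_weight","large_weight","pressure_bar","board_module","fixture","small_dish","large_dish","bar_cradle","board_tray"):
        r=cut_out(n,l); print(l,[(round(d["confidence"],2),[int(x) for x in d["box"]],int(d["mask"].sum())) for d in r[:2]])
s=observe();print(s)
E
```

```text
pics
scene {'fovy': 45.54510831946384, 'cx': 318.36987678611104, 'cy': 235.47593522461148, 'world_to_cam': array([[ 0.7949, -0.6066, -0.0101, -0.3893],
       [ 0.4537,  0.5833,  0.6738, -0.3073],
       [-0.4028, -0.5402,  0.7389, -0.9471],
       [ 0.    ,  0.    ,  0.    ,  1.    ]])}
small_weight [(0.77, [421, 258, 445, 276], 252), (0.35, [414, 261, 450, 289], 456)]
large_weight [(0.78, [413, 262, 449, 287], 461)]
pressure_bar [(0.95, [409, 251, 452, 313], 738)]
board_module [(0.9, [405, 273, 450, 315], 396)]
fixture [(0.79, [389, 251, 464, 333], 1701)]
small_dish [(0.81, [196, 199, 224, 225], 563), (0.54, [391, 250, 464, 330], 1679)]
large_dish [(0.72, [287, 260, 327, 297], 1285), (0.29, [404, 271, 449, 315], 405)]
bar_cradle []
board_tray []
top {'fovy': 42.569461645144514, 'cx': 313.68061258431163, 'cy': 242.89994264319756, 'world_to_cam': array([[ 0.0206, -0.9997, -0.0156,  0.019 ],
       [ 0.987 ,  0.0179,  0.16  , -0.5084],
       [-0.1597, -0.0187,  0.987 , -1.4807],
       [ 0.    ,  0.    ,  0.    ,  1.    ]])}
small_weight [(0.71, [389, 185, 404, 200], 171)]
large_weig
[... 202 characters left out ...]
03, 270, 229, 297], 631)]
large_dish [(0.91, [307, 248, 341, 281], 942), (0.41, [415, 256, 455, 335], 1930)]
bar_cradle [(0.97, [415, 256, 453, 333], 1783)]
board_tray [(0.64, [226, 170, 286, 230], 1913)]
{'time': 1.0, 'qpos': array([ 1.3346,  0.353 ,  1.6334, -0.    ,  1.1552, -0.0024]), 'joint_velocities': array([ 0.0005,  0.0016, -0.0007, -0.0013,  0.0011,  0.0011]), 'tau': array([  0.0008, -59.3775, -33.4578,   0.0699,   0.0155,   0.    ]), 'eef_pos': array([0.1448, 0.608 , 0.2146]), 'tool_rot': array([ 0.1166,  0.9932, -0.    ,  0.    ]), 'force': array([ 0.3381, -0.2456,  0.0194]), 'wrist_torque': array([ 0.0048,  0.0241, -0.0292]), 'grip_force': 0.0, 'finger_gap': 0.09189750080034735}
```

Run:
```python
import cv2
a=cv2.imread("pics/top0.png")[130:370,170:490]; cv2.imwrite("pics/top0c.png",cv2.resize(a,(800,600),interpolation=cv2.INTER_CUBIC))
```

```text
(no output)
```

View pics/top0c.png

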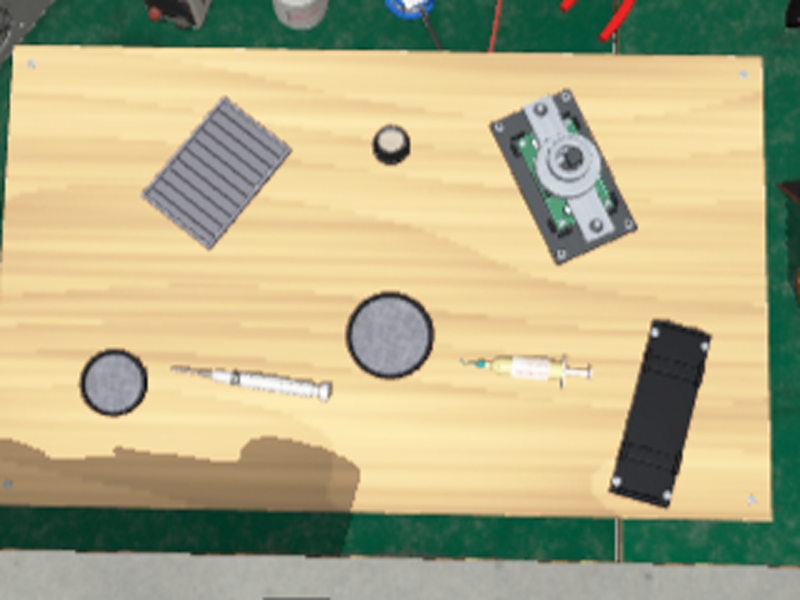

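View pics/scene0.png

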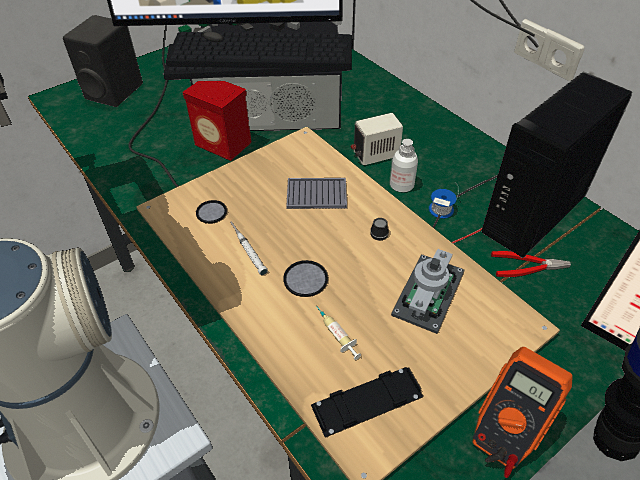

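The top view shows fixture with stack at upper right, cradle lower right, large dish at the centre, small dish lower left and tray upper left. Next I turn these pixels into positions.

```bash
cat > h.py <<'E'
from rig import *
import cv2,numpy as np
from scipy.spatial.transform import Rotation as R
np.set_printoptions(precision=4,suppress=True)
def ray(m,u,v,fish):
    f=240/np.tan(np.radians(m["fovy"])/2); a=np.array([u-m["cx"],v-m["cy"]])
    if fish:
        r=np.hypot(*a)+1e-9; t=r/f; d=np.array([a[0]/r*np.sin(t),-a[1]/r*np.sin(t),-np.cos(t)])
    else: d=np.array([a[0]/f,-a[1]/f,-1])
    W=np.array(m["world_to_cam"]); return -W[:3,:3].T@W[:3,3], W[:3,:3].T@d
def p2w(m,u,v,z,fish=False):
    c,d=ray(m,u,v,fish); return (c+d*(z-c[2])/d[2])[:2]
def outline(m,mask,z,fish=False):
    """mask outline -> world (mm) on plane z: minAreaRect centre, size, yaw of long axis; min circle"""
    c=max(cv2.findContours(mask.astype(np.uint8),0,1)[0],key=cv2.contourArea)[:,0]
    w=np.array([p2w(m,u,v,z,fish) for u,v in c],np.float32)*1000
    b=cv2.boxPoints(cv2.minAreaRect(w)); e=[b[1]-b[0],b[2]-b[1]]; e.sort(key=np.linalg.norm)
    return b.mean(0),np.linalg.norm(e[1]),np.linalg.norm(e[0]),np.arctan2(e[1][1],e[1][0])%np.pi,np.array(cv2.minEnclosingCircle(w)[0]),cv2.minEnclosingCircle(w)[1]
def rel(target,yaw=None,s=None):
    """deltas (units) to bring TCP to target, closing axis (tool y) along yaw mod pi, pointing down"""
    s=s or observe(); T=R.from_quat(s["tool_rot"]); d=T.inv().apply(np.array(target)-s["eef_pos"])/.03
    w=0
    if yaw is not None:
        ty=T.as_matrix()[:,1]; a=np.arctan2(ty[1],ty[0]); w=-(((yaw-a)+np.pi/2)%np.pi-np.pi/2)
    return np.r_[d,np.degrees(w)/10]
E
python3 - <<'E'
from h import *
camera("top"); m=camera_model("top")
for l,z in (("fixture",.03),("small_dish",.0265),("large_dish",.0265),("bar_cradle",.034),("board_tray",.0295),("small_weight",.099),("large_weight",.083),("pressure_bar",.067)):
    r=cut_out("top",l)
    if r: print(l,round(r[0]["confidence"],2),*outline(m,r[0]["mask"],z))
E
```

```text
fixture 0.69 [ 622.7556 -171.2164] 162.64307 93.86244 0.45154285 [ 622.8488 -172.5206] 89.82977294921875
small_dish 0.97 [406.68  271.322] 64.86362 62.035572 1.590225 [406.347  271.7302] 33.238426208496094
large_dish 0.9 [459.2156  -0.0596] 87.46604 84.42074 0.018174032 [460.1723  -0.801 ] 44.793739318847656
bar_cradle 0.94 [ 388.5663 -265.9499] 179.9299 64.0505 2.885593 [ 387.5986 -269.8045] 91.71232604980469
board_tray 0.77 [620.7847 176.2488] 132.51921 92.91258 2.483653 [621.1042 176.8911] 76.84673309326172
small_weight 0.56 [ 620.2444 -163.9352] 35.79991 34.17689 0.40849736 [ 622.0031 -166.1326] 19.82466697692871
large_weight 0.69 [ 622.5595 -170.5694] 60.05031 55.755955 0.0021298686 [ 622.1432 -170.4791] 32.25283432006836
pressure_bar 0.58 [ 575.8937 -195.2778] 46.705784 32.017384 0.4536603 [ 575.9496 -194.6009] 26.01053810119629
```

```bash
python3 -c "
from h import *
print(rel([.6225,-.171,.215],2.022), R.from_quat(observe()['tool_rot']).as_matrix())"
```

```text
[-21.5059 -21.5699  -0.0128  -3.9249] [[-0.9728  0.2317  0.    ]
 [ 0.2317  0.9728 -0.    ]
 [-0.     -0.     -1.    ]]
```

>>> {"op": "move_arm", "data": {
  "deltas": [91, -21.5, -21.57, 0, 0, 0, -3.92, 91, -21.5, -21.57, 0, 0, 0, -3.92, 91, -21.5, -21.57, 0, 0, 0, -3.92, 91, -21.5, -21.57, 0, 0, 0, -3.92, 91, -21.5, -21.57, 0, 0, 0, -3.92, 91, -21.5, -21.57, 0, 0, 0, -3.92, 91, -21.5, -21.57, 0, 0, 0, -3.92, 91, -21.5, -21.57, 0, 0, 0, -3.92],
  "grip_force": 30
}}

```text
time: 2.45
eef_pos: [0.4058, 0.1823, 0.215]
tool_rot: [-0.223, 0.975, 0.0, 0.001]
force: [1.1, 0.8, -0.4]
finger_gap: 0.0911
grip_force: 0.0
```

```bash
python3 -c "
from h import *
print(rel([.6225,-.171,.215],2.022), observe()['qpos'])"
```

```text
[ -1.3737 -13.7485   0.0026  -0.0034] [ 0.4189  0.0658  2.0004  0.      1.0741 -1.6025]
```

>>> {"op": "move_arm", "data": {
  "deltas": [91, -1.37, -13.75, 0, 0, 0, 0, 91, -1.37, -13.75, 0, 0, 0, 0, 91, -1.37, -13.75, 0, 0, 0, 0, 91, -1.37, -13.75, 0, 0, 0, 0, 91, -1.37, -13.75, 0, 0, 0, 0, 91, -1.37, -13.75, 0, 0, 0, 0, 91, -1.37, -13.75, 0, 0, 0, 0, 91, -1.37, -13.75, 0, 0, 0, 0]
}}

```text
time: 3.45
eef_pos: [0.6223, -0.1718, 0.2141]
tool_rot: [-0.222, 0.975, -0.0, 0.0]
force: [-0.1, -0.3, 0.1]
finger_gap: 0.0912
grip_force: 0.0
```

Run:
```python
from h import *
s=observe(); print(s["eef_pos"],s["tool_rot"],s["qpos"],s["force"],s["time"])
m=camera_model("wrist"); im=camera("wrist"); cv2.imwrite("pics/w1.png",im)
print(m)
for l,z in (("small_weight",.099),("large_weight",.083),("fixture",.03),("pressure_bar",.067),("board_module",.038)):
    r=cut_out("wrist",l)
    if r: print(l,round(r[0]["confidence"],2),r[0]["box"],*outline(m,r[0]["mask"],z,True))
```

```text
[ 0.6223 -0.1718  0.2141] [-0.222   0.9751 -0.0002  0.0001] [-0.2716  0.3849  1.5874 -0.0003  1.169  -2.2899] [-0.0759 -0.2887  0.1341] 3.45
{'fovy': 65.70646984690485, 'cx': 324.3247958483122, 'cy': 241.2227685292295, 'world_to_cam': array([[-0.4333,  0.9012, -0.0006,  0.4242],
       [-0.8651, -0.4161, -0.2802,  0.4987],
       [-0.2528, -0.1209,  0.9599, -0.2551],
       [ 0.    ,  0.    ,  0.    ,  1.    ]])}
small_weight 0.91 [297.6, 216.4, 351.8, 265.0] [ 624.1291 -169.0039] 41.680492 40.2663 0.4485272 [ 623.8543 -169.0528] 21.50882911682129
large_weight 0.78 [289.4, 194.4, 365.4, 271.3] [ 621.5465 -169.0201] 64.92516 63.74187 0.032094836 [ 622.2678 -170.0318] 33.41120147705078
fixture 0.58 [276.0, 138.5, 371.2, 302.5] [ 623.4808 -170.7344] 160.76486 90.215324 0.44398183 [ 623.7842 -171.1277] 89.76055908203125
pressure_bar 0.88 [309.3, 139.6, 340.9, 308.3] [ 576.2576 -192.4249] 46.85423 29.926044 0.44142723 [ 576.6305 -193.0171] 26.91778564453125
board_module 0.59 [292.0, 169.1, 360.1, 272.0] [ 608.3972 -204.0658] 41.204212 14.165024 0.4396752 [ 608.4418 -204.161 ] 21.527870178222656
```

View pics/w1.png

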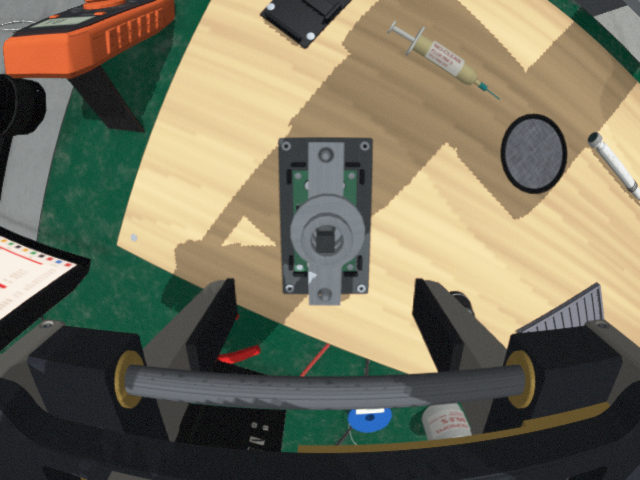

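```bash
python3 -c "
from h import *
print(rel([.6238,-.1695,.089],2.018))"
```

```text
[-0.0673 -0.0787  4.1939  0.025 ]
```

>>> {"op": "move_arm", "data": {
  "deltas": [91, -0.07, -0.08, 1.5, 0, 0, 0, 70, -0.07, -0.08, 3.0, 0, 0, 0, 60, -0.07, -0.08, 3.8, 0, 0, 0, 50, -0.07, -0.08, 4.19, 0, 0, 0, 46, -0.07, -0.08, 4.19, 0, 0, 0, 36, -0.07, -0.08, 4.19, 0, 0, 0, 36, -0.07, -0.08, 4.19, 0, 0, 0, 36, -0.07, -0.08, 4.19, 0, 0, 0],
  "grip_force": 25
}}

```text
time: 4.75
eef_pos: [0.6252, -0.1708, 0.0901]
tool_rot: [-0.223, 0.975, -0.0, 0.001]
force: [-0.9, -0.2, 5.5]
finger_gap: 0.0412
grip_force: 25.0
```

>>> {"op": "move_arm", "data": {
  "deltas": [36, 0, 0, -0.1, 0, 0, 0, 36, 0, 0, -0.4, 0, 0, 0, 36, 0, 0, -0.9, 0, 0, 0, 36, 0, 0, -1.5, 0, 0, 0, 36, 0, 0, -2.1, 0, 0, 0, 36, 0, 0, -2.6, 0, 0, 0, 36, 0, 0, -2.6, 0, 0, 0]
}}

```text
time: 5.62
eef_pos: [0.6252, -0.171, 0.1687]
tool_rot: [-0.223, 0.975, -0.001, 0.001]
force: [1.2, 0.3, -2.2]
finger_gap: 0.0413
grip_force: 25.0
```

Run:
```python
from h import *
s=observe(); print(s["eef_pos"],s["force"],s["finger_gap"],rel([.4066,.2714,s["eef_pos"][2]]))
m=camera_model("wrist"); im=camera("wrist"); cv2.imwrite("pics/w2.png",im[120:420,160:560])
for l,z in (("small_weight",s["eef_pos"][2]+.010),("large_weight",.083)):
    r=cut_out("wrist",l)
    if r: print(l,round(r[0]["confidence"],2),r[0]["box"],*outline(m,r[0]["mask"],z,True))
```

```text
[ 0.6252 -0.171   0.1687] [ 1.1944  0.3348 -2.243 ] 0.04127864296394557 [ 0.1427 16.4469 -0.0304  0.    ]
small_weight 0.82 [278.8, 260.2, 367.4, 343.3] [ 622.8965 -171.4499] 44.738064 40.185486 0.45159495 [ 623.1535 -172.0187] 22.58255386352539
large_weight 0.84 [283.6, 196.8, 375.4, 289.1] [ 615.9769 -171.4874] 62.971493 53.571224 1.9543538 [ 620.7638 -169.2189] 33.21883010864258
```

View pics/w2.png

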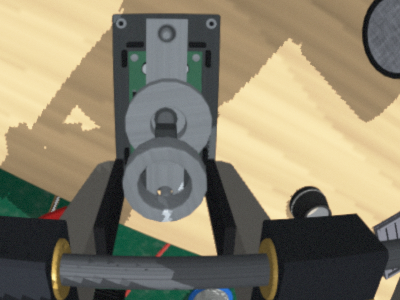

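>>> {"op": "move_arm", "data": {
  "deltas": [36, 0.02, 1, 0, 0, 0, 0, 36, 0.04, 3, 0, 0, 0, 0, 36, 0.06, 5, 0, 0, 0, 0, 36, 0.08, 7, 0, 0, 0, 0, 36, 0.1, 9, 0, 0, 0, 0, 36, 0.12, 11, 0, 0, 0, 0, 36, 0.14, 13, 0, 0, 0, 0, 36, 0.14, 15, 0, 0, 0, 0]
}}

```text
time: 6.78
eef_pos: [0.4233, 0.234, 0.1664]
tool_rot: [-0.223, 0.975, -0.0, -0.0]
force: [1.7, -0.1, -0.9]
finger_gap: 0.0412
grip_force: 25.0
```

Run:
```python
from h import *
s=observe(); print(s["eef_pos"],s["force"],s["finger_gap"],rel([.4065,.2715,.1]))
m=camera_model("wrist"); im=camera("wrist")
for l,z in (("small_dish",.0265),("large_dish",.0265)):
    r=cut_out("wrist",l)
    if r: print(l,round(r[0]["confidence"],2),r[0]["box"],*outline(m,r[0]["mask"],z,True))
```

```text
[0.4233 0.234  0.1664] [ 1.7381 -0.0778 -0.9472] 0.04120640177038474 [-0.0423  1.3693  2.214   0.    ]
small_dish 0.67 [336.8, 193.2, 413.4, 267.4] [406.2228 274.2503] 66.713425 66.335045 0.46246415 [406.3499 273.8233] 34.125083923339844
large_dish 0.9 [56.9, 116.0, 130.5, 204.9] [458.1745   2.9141] 87.72723 85.90592 2.5075657 [458.3915   2.5525] 44.66582489013672
```

```bash
python3 -c "
from h import *
print(rel([.4072,.273,.031]))"
```

```text
[-0.0936  1.3812  4.5114  0.    ]
```

>>> {"op": "move_arm", "data": {
  "deltas": [36, -0.09, 1.38, 0.6, 0, 0, 0, 36, -0.09, 1.38, 1.8, 0, 0, 0, 36, -0.09, 1.38, 2.8, 0, 0, 0, 36, -0.09, 1.38, 3.6, 0, 0, 0, 36, -0.09, 1.38, 3.9, 0, 0, 0, 36, -0.09, 1.38, 3.9, 0, 0, 0]
}}

```text
time: 7.68
eef_pos: [0.4092, 0.2703, 0.0495]
tool_rot: [-0.223, 0.975, -0.0, -0.001]
force: [-0.9, -1.7, -1.0]
finger_gap: 0.0412
grip_force: 25.0
```

```bash
python3 -c "
from h import *
print(rel([.4072,.273,.0300]),observe()['force'])"
```

```text
[0.0187 0.1108 0.6513 0.    ] [-0.9032 -1.6927 -1.0459]
```

>>> {"op": "move_arm", "data": {
  "deltas": [36, 0.02, 0.1, 0.25, 0, 0, 0, 36, 0.02, 0.1, 0.45, 0, 0, 0, 36, 0.02, 0.1, 0.55, 0, 0, 0, 36, 0.02, 0.1, 0.63, 0, 0, 0, 36, 0.02, 0.1, 0.63, 0, 0, 0]
}}

```text
time: 8.3
eef_pos: [0.4071, 0.2735, 0.0309]
tool_rot: [-0.223, 0.975, -0.0, -0.0]
force: [-0.2, -0.1, -0.8]
finger_gap: 0.0412
grip_force: 25.0
```

>>> {"op": "move_arm", "data": {
  "deltas": [36, 0, 0, 0.03, 0, 0, 0, 36, 0, 0, 0.05, 0, 0, 0, 36, 0, 0, 0.05, 0, 0, 0]
}}

```text
time: 8.68
eef_pos: [0.4073, 0.2736, 0.0297]
tool_rot: [-0.223, 0.975, 0.0, 0.0]
force: [-0.8, 0.0, 1.9]
finger_gap: 0.0411
grip_force: 25.0
```

>>> {"op": "move_arm", "data": {
  "deltas": [44, 0, 0, 0, 0, 0, 0, 50, 0, 0, 0, 0, 0, 0, 60, 0, 0, 0, 0, 0, 0, 60, 0, 0, -0.3, 0, 0, 0, 75, 0, 0, -1.5, 0, 0, 0, 91, 0, 0, -3.5, 0, 0, 0, 91, 0, 0, -4.5, 0, 0, 0, 91, 0, 0, -4.5, 0, 0, 0]
}}

```text
time: 9.68
eef_pos: [0.4087, 0.2745, 0.1673]
tool_rot: [-0.223, 0.975, 0.001, 0.003]
force: [0.4, -0.7, -0.8]
finger_gap: 0.0911
grip_force: 0.0
```

Run:
```python
from h import *
s=observe(); print(s["eef_pos"],s["force"],rel([.6235,-.1705,.168]))
m=camera_model("wrist"); im=camera("wrist"); cv2.imwrite("pics/w3.png",im)
for l,z in (("small_dish",.0265),("small_weight",.0385)):
    r=cut_out("wrist",l)
    if r: print(l,round(r[0]["confidence"],2),r[0]["box"],*outline(m,r[0]["mask"],z,True))
```

```text
[0.4087 0.2745 0.1673] [ 0.3978 -0.6777 -0.8189] [  0.01   -16.471   -0.0345   0.    ]
small_dish 0.91 [287.6, 187.1, 363.8, 264.8] [406.5113 274.0978] 67.31088 67.11575 0.93896544 [406.4851 273.9706] 34.32733917236328
small_weight 0.69 [295.7, 204.8, 353.0, 255.3] [406.9324 273.4333] 43.042465 40.942524 0.45065907 [407.0952 273.1385] 22.25978660583496
```

View pics/w3.png

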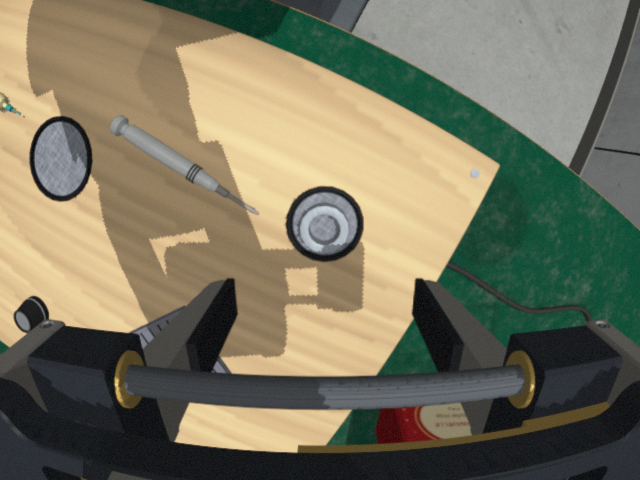

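The small weight lies in its dish (pixel 325,225), about 1 mm off centre. Back to the stack.

>>> {"op": "move_arm", "data": {
  "deltas": [91, 0, -2, 0, 0, 0, 0, 91, 0, -4, 0, 0, 0, 0, 91, 0, -6, 0, 0, 0, 0, 91, 0, -8, 0, 0, 0, 0, 91, 0, -10, 0, 0, 0, 0, 91, 0, -12, 0, 0, 0, 0, 91, 0, -14, 0, 0, 0, 0, 91, 0, -16, 0, 0, 0, 0]
}}

```text
time: 10.82
eef_pos: [0.6158, -0.1604, 0.1623]
tool_rot: [-0.223, 0.975, 0.001, -0.001]
force: [0.6, 0.2, 0.1]
finger_gap: 0.0907
grip_force: 0.0
```

>>> {"op": "move_arm", "data": {
  "deltas": [91, 0.01, -0.45, 0, 0, 0, 0, 91, 0.01, -0.45, 0, 0, 0, 0]
}}

```text
time: 11.08
eef_pos: [0.6208, -0.171, 0.1626]
tool_rot: [-0.223, 0.975, 0.001, -0.001]
force: [-0.3, 0.8, -0.4]
finger_gap: 0.0912
grip_force: 0.0
```

Run:
```python
from h import *
s=observe(); print(s["eef_pos"],s["tool_rot"])
m=camera_model("wrist"); im=camera("wrist")
for l,z in (("large_weight",.083),("fixture",.03),("pressure_bar",.067)):
    r=cut_out("wrist",l)
    if r: print(l,round(r[0]["confidence"],2),r[0]["box"],*outline(m,r[0]["mask"],z,True))
print(rel([.6235,-.1705,.0735],2.018))
```

```text
[ 0.6208 -0.171   0.1626] [-0.2226  0.9749  0.0008 -0.0013]
large_weight 0.8 [278.4, 204.7, 371.8, 295.7] [ 621.4581 -169.8126] 64.841774 62.271523 0.4483435 [ 621.3094 -169.449 ] 32.805171966552734
fixture 0.56 [268.0, 140.0, 377.6, 333.7] [ 624.5408 -170.5117] 160.98665 91.09527 0.44983777 [ 624.2248 -170.2512] 90.90245819091797
pressure_bar 0.84 [303.1, 144.3, 345.9, 336.2] [ 576.3231 -192.3396] 46.810833 29.562084 0.43930805 [ 576.8586 -192.7348] 27.10366439819336
[-0.0559 -0.074   3.0239  0.0261]
```

>>> {"op": "move_arm", "data": {
  "deltas": [91, -0.01, 0.02, 1.2, 0, 0, 0, 91, -0.01, 0.02, 2.2, 0, 0, 0, 85, -0.01, 0.02, 2.8, 0, 0, 0, 75, -0.01, 0.02, 2.97, 0, 0, 0, 68, -0.01, 0.02, 2.97, 0, 0, 0, 58, -0.01, 0.02, 2.97, 0, 0, 0, 58, -0.01, 0.02, 2.97, 0, 0, 0, 58, -0.01, 0.02, 2.97, 0, 0, 0],
  "grip_force": 40
}}

```text
time: 12.28
eef_pos: [0.6224, -0.1703, 0.0763]
tool_rot: [-0.223, 0.975, -0.0, 0.001]
force: [0.0, 1.3, 4.8]
finger_gap: 0.0626
grip_force: 40.0
```

>>> {"op": "move_arm", "data": {
  "deltas": [68, 0, 0, 0, 0, 0, 0, 70, 0, 0, 0.1, 0, 0, 0, 70, 0, 0, 0.1, 0, 0, 0, 66, 0, 0, 0.1, 0, 0, 0, 58, 0, 0, 0.1, 0, 0, 0, 58, 0, 0, 0.1, 0, 0, 0, 58, 0, 0, 0.1, 0, 0, 0]
}}

```text
time: 13.15
eef_pos: [0.6217, -0.1702, 0.0723]
tool_rot: [-0.223, 0.975, 0.0, -0.0]
force: [0.4, -1.1, -2.5]
finger_gap: 0.0627
grip_force: 40.0
```

>>> {"op": "move_arm", "data": {
  "deltas": [68, 0, 0, 0, 0, 0, 0, 70, 0, 0, -0.06, 0, 0, 0, 70, 0, 0, -0.06, 0, 0, 0, 66, 0, 0, -0.06, 0, 0, 0, 58, 0, 0, -0.06, 0, 0, 0, 58, 0, 0, -0.06, 0, 0, 0, 58, 0, 0, -0.06, 0, 0, 0]
}}

```text
time: 14.02
eef_pos: [0.6218, -0.1702, 0.0743]
tool_rot: [-0.223, 0.975, 0.0, 0.0]
force: [0.1, 0.1, 2.7]
finger_gap: 0.0628
grip_force: 40.0
```

>>> {"op": "move_arm", "data": {
  "deltas": [58, 0, 0, -0.1, 0, 0, 0, 58, 0, 0, -0.4, 0, 0, 0, 58, 0, 0, -0.9, 0, 0, 0, 58, 0, 0, -1.5, 0, 0, 0, 58, 0, 0, -2.1, 0, 0, 0, 58, 0, 0, -2.7, 0, 0, 0, 58, 0, 0, -3.0, 0, 0, 0, 58, 0, 0, -3.0, 0, 0, 0]
}}

```text
time: 15.02
eef_pos: [0.6222, -0.1703, 0.1651]
tool_rot: [-0.223, 0.975, -0.0, 0.001]
force: [-0.4, -0.1, -3.7]
finger_gap: 0.0625
grip_force: 40.0
```

Run:
```python
from h import *
s=observe(); print(s["eef_pos"],s["force"],s["finger_gap"],rel([.4592,.002,s["eef_pos"][2]]))
m=camera_model("wrist"); im=camera("wrist"); cv2.imwrite("pics/w4.png",im[120:420,160:560])
for l,z in (("large_weight",s["eef_pos"][2]+.009),("large_dish",.0265)):
    r=cut_out("wrist",l)
    if r: print(l,round(r[0]["confidence"],2),r[0]["box"],*outline(m,r[0]["mask"],z,True))
```

```text
[ 0.6222 -0.1703  0.1651] [-0.4184 -0.0589 -3.7291] 0.06253127521257523 [ 2.3903  7.5368 -0.0097  0.    ]
large_weight 0.7 [258.0, 236.3, 392.8, 362.7] [ 621.2383 -169.994 ] 66.36046 62.381016 0.11965255 [ 621.5391 -170.6809] 33.62947082519531
large_dish 0.78 [520.1, 112.3, 593.8, 202.5] [459.2639   0.0024] 88.99488 86.10637 2.0649152 [459.7654  -0.0116] 44.95851135253906
```

View pics/w4.png

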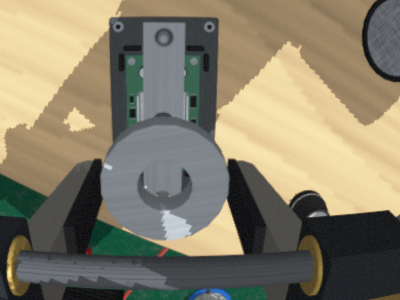

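>>> {"op": "move_arm", "data": {
  "deltas": [58, 0.3, 1, 0, 0, 0, 0, 58, 0.8, 2.6, 0, 0, 0, 0, 58, 1.4, 4.4, 0.3, 0, 0, 0, 58, 1.9, 6, 1, 0, 0, 0, 58, 2.3, 7.2, 2, 0, 0, 0, 58, 2.37, 7.5, 3, 0, 0, 0, 58, 2.37, 7.5, 3.5, 0, 0, 0, 58, 2.37, 7.5, 3.5, 0, 0, 0]
}}

```text
time: 16.18
eef_pos: [0.4597, 0.0011, 0.0585]
tool_rot: [-0.223, 0.975, 0.0, -0.001]
force: [0.5, 0.2, -2.3]
finger_gap: 0.0626
grip_force: 40.0
```

```bash
python3 -c "
from h import *
print(rel([.4596,.0008,.0310]),observe()['force'])"
```

```text
[ 0.0065 -0.0072  0.9156  0.    ] [ 0.5078  0.2241 -2.2511]
```

>>> {"op": "move_arm", "data": {
  "deltas": [58, 0, 0, 0.4, 0, 0, 0, 58, 0, 0, 0.7, 0, 0, 0, 58, 0, 0, 0.85, 0, 0, 0, 58, 0, 0, 0.9, 0, 0, 0, 58, 0, 0, 0.93, 0, 0, 0, 58, 0, 0, 0.95, 0, 0, 0, 58, 0, 0, 0.95, 0, 0, 0]
}}

```text
time: 17.05
eef_pos: [0.46, 0.0014, 0.0309]
tool_rot: [-0.223, 0.975, -0.0, 0.0]
force: [-0.0, 0.7, -2.5]
finger_gap: 0.0629
grip_force: 40.0
```

>>> {"op": "move_arm", "data": {
  "deltas": [58, 0, 0, 0.03, 0, 0, 0, 58, 0, 0, 0.05, 0, 0, 0, 58, 0, 0, 0.05, 0, 0, 0]
}}

```text
time: 17.42
eef_pos: [0.46, 0.0014, 0.0297]
tool_rot: [-0.223, 0.975, -0.0, 0.0]
force: [-3.2, 0.1, 7.0]
finger_gap: 0.0627
grip_force: 40.0
```

>>> {"op": "move_arm", "data": {
  "deltas": [66, 0, 0, 0, 0, 0, 0, 74, 0, 0, 0, 0, 0, 0, 80, 0, 0, -0.1, 0, 0, 0, 85, 0, 0, -0.5, 0, 0, 0, 91, 0, 0, -1.5, 0, 0, 0, 91, 0, 0, -3.5, 0, 0, 0, 91, 0, 0, -4.5, 0, 0, 0, 91, 0, 0, -4.5, 0, 0, 0]
}}

```text
time: 18.42
eef_pos: [0.4616, 0.0014, 0.1671]
tool_rot: [-0.223, 0.975, -0.001, 0.003]
force: [0.2, -0.1, 0.1]
finger_gap: 0.0912
grip_force: 0.0
```

Run:
```python
from h import *
s=observe(); print(s["eef_pos"],s["force"],rel([.6235,-.1705,.168],2.018))
m=camera_model("wrist"); im=camera("wrist"); cv2.imwrite("pics/w5.png",im[120:420,160:560])
for l,z in (("large_dish",.0265),("large_weight",.0385)):
    r=cut_out("wrist",l)
    if r: print(l,round(r[0]["confidence"],2),r[0]["box"],*outline(m,r[0]["mask"],z,True))
```

```text
[0.4616 0.0014 0.1671] [ 0.1965 -0.1127  0.1023] [-2.3652 -7.5066  0.0019  0.0181]
large_dish 0.66 [275.3, 171.7, 375.6, 272.7] [458.7219   0.5788] 86.63047 85.156624 0.48489878 [458.9945   1.1666] 43.88407516479492
large_weight 0.63 [284.2, 192.4, 367.3, 268.3] [459.8214   2.1885] 63.70742 62.975018 2.0223596 [460.337    1.5236] 33.00051498413086
```

View pics/w5.png

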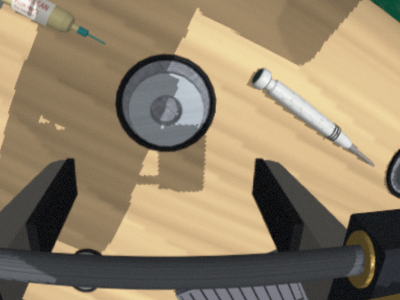

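Large weight is in its dish (crop pixel 165,103), centred to ~2 mm. Back for the bar.

>>> {"op": "move_arm", "data": {
  "deltas": [80, -0.5, -1.6, 0, 0, 0, 0, 70, -1.1, -3.4, 0, 0, 0, 0, 60, -1.7, -5.2, 0, 0, 0, 0, 50, -2.2, -7, 0, 0, 0, 0, 50, -2.37, -7.5, 0, 0, 0, 0, 50, -2.37, -7.5, 0, 0, 0, 0]
}}

```text
time: 19.32
eef_pos: [0.6209, -0.1702, 0.1623]
tool_rot: [-0.223, 0.975, 0.001, -0.001]
force: [-0.9, 0.9, 0.2]
finger_gap: 0.05
grip_force: 0.0
```

Run:
```python
from h import *
s=observe(); print(s["eef_pos"],s["tool_rot"],s["finger_gap"])
m=camera_model("wrist"); im=camera("wrist"); c=im[120:345,170:470]; cv2.imwrite("pics/w6.png",cv2.resize(c,(800,600),interpolation=cv2.INTER_CUBIC))
for l,z in (("fixture",.03),("pressure_bar",.067),("board_module",.038)):
    r=cut_out("wrist",l)
    if r: print(l,round(r[0]["confidence"],2),r[0]["box"],*outline(m,r[0]["mask"],z,True))
```

```text
[ 0.6209 -0.1702  0.1623] [-0.2228  0.9749  0.0008 -0.0013] 0.04999379412569435
fixture 0.95 [267.0, 138.2, 377.3, 331.9] [ 623.5201 -170.6447] 160.9416 91.869774 0.45317158 [ 623.7711 -171.0848] 89.98211669921875
pressure_bar 0.75 [300.7, 142.1, 343.8, 335.3] [ 623.1924 -170.9172] 150.54228 30.745564 0.44101745 [ 623.0933 -170.7074] 76.41893005371094
board_module 0.75 [286.4, 179.0, 361.7, 297.3] [ 635.3596 -191.0607] 99.474495 13.902409 0.44548714 [ 635.4062 -191.1851] 50.054664611816406
```

View pics/w6.png

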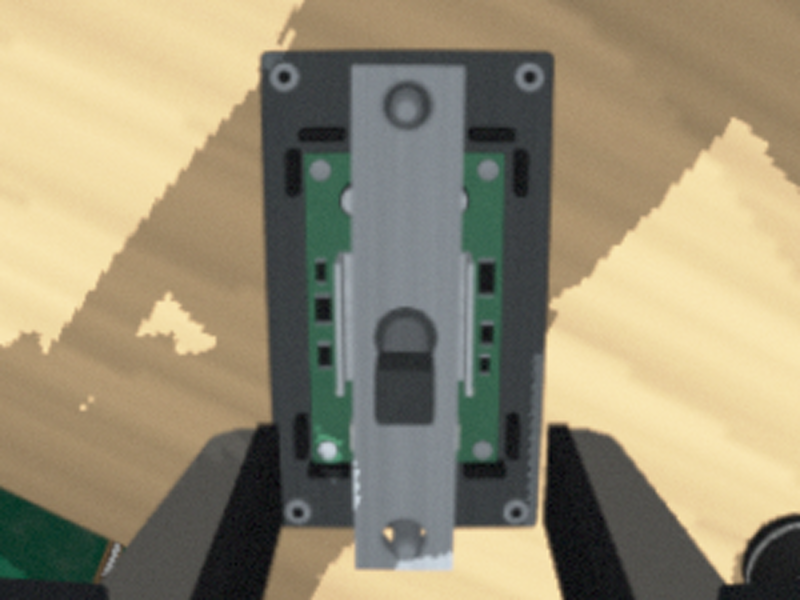

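```bash
python3 -c "
from h import *
print(rel([.6232,-.1709,.091],2.012))"
```

```text
[-0.0493 -0.0988  2.4317  0.058 ]
```

>>> {"op": "move_arm", "data": {
  "deltas": [50, 0, -0.05, 1, 0, 0, 0.05, 50, 0, -0.05, 1.9, 0, 0, 0.05, 40, 0, -0.05, 2.35, 0, 0, 0.05, 30, 0, -0.05, 2.4, 0, 0, 0.05, 30, 0, -0.05, 2.4, 0, 0, 0.05]
}}

```text
time: 20.15
eef_pos: [0.6229, -0.1715, 0.0931]
tool_rot: [-0.219, 0.976, -0.0, 0.0]
force: [0.2, -0.5, 0.9]
finger_gap: 0.0302
grip_force: 0.0
```

```bash
python3 -c "
from h import *
print(rel([.6232,-.1709,.091],2.012),observe()['force'])"
```

```text
[-0.0177  0.0144  0.0709  0.0039] [ 0.1738 -0.4974  0.8942]
```

>>> {"op": "move_arm", "data": {
  "deltas": [22, 0, 0.01, 0.07, 0, 0, 0, 16, 0, 0.01, 0.07, 0, 0, 0, 8, 0, 0.01, 0.07, 0, 0, 0, 8, 0, 0.01, 0.07, 0, 0, 0, 8, 0, 0.01, 0.07, 0, 0, 0],
  "grip_force": 45
}}

```text
time: 20.78
eef_pos: [0.6226, -0.1715, 0.0904]
tool_rot: [-0.219, 0.976, -0.0, 0.0]
force: [-0.4, -0.6, 3.5]
finger_gap: 0.0137
grip_force: 45.0
```

>>> {"op": "move_arm", "data": {
  "deltas": [8, 0, 0, -0.1, 0, 0, 0, 8, 0, 0, -0.3, 0, 0, 0, 8, 0, 0, -0.6, 0, 0, 0, 8, 0, 0, -1.0, 0, 0, 0, 8, 0, 0, -1.5, 0, 0, 0, 8, 0, 0, -2.0, 0, 0, 0, 8, 0, 0, -2.5, 0, 0, 0, 8, 0, 0, -2.5, 0, 0, 0]
}}

```text
time: 21.78
eef_pos: [0.6233, -0.1716, 0.1669]
tool_rot: [-0.219, 0.976, -0.001, 0.001]
force: [0.9, -0.3, -2.6]
finger_gap: 0.0133
grip_force: 45.0
```

Run:
```python
from h import *
s=observe(); print(s["eef_pos"],s["force"],s["wrist_torque"],s["finger_gap"],rel([.3882,-.266,s["eef_pos"][2]],2.886+np.pi/2))
m=camera_model("wrist"); im=camera("wrist"); cv2.imwrite("pics/w7.png",im)
for l,z in (("pressure_bar",s["eef_pos"][2]-.024),("bar_cradle",.036)):
    r=cut_out("wrist",l)
    if r: print(l,round(r[0]["confidence"],2),r[0]["box"],*outline(m,r[0]["mask"],z,True))
```

```text
[ 0.6233 -0.1716  0.1669] [ 0.9126 -0.3314 -2.5683] [ 0.0299 -0.0031  0.0307] 0.01333752995486283 [ 8.4284  0.5043 -0.0189  3.9949]
pressure_bar 0.76 [297.0, 143.0, 351.3, 377.4] [ 619.9675 -172.6595] 141.51524 30.42063 0.443324 [ 620.5046 -173.7431] 71.5158462524414
bar_cradle 0.77 [252.2, 1.2, 332.5, 31.9] [ 471.8371 -272.574 ] 64.68604 30.48416 1.972875 [ 458.2371 -278.3574] 32.346439361572266
```

View pics/w7.png

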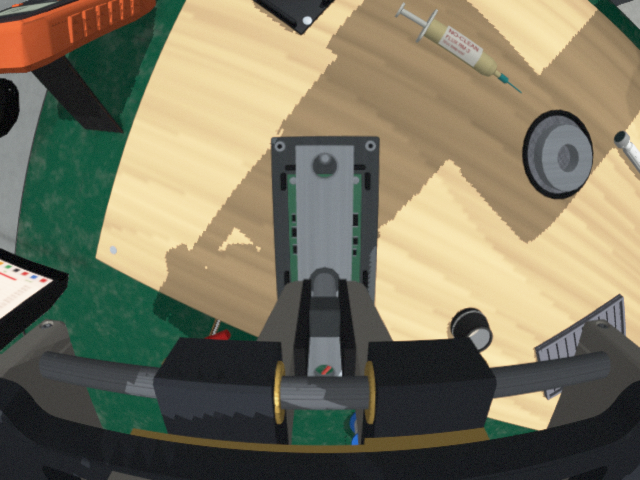

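>>> {"op": "move_arm", "data": {
  "deltas": [8, 0.8, 0.05, 0, 0, 0, 0.2, 8, 2.2, 0.1, 0, 0, 0, 1, 8, 3.6, 0.2, 0, 0, 0, 1.9, 8, 5, 0.3, 0, 0, 0, 2.8, 8, 6.4, 0.4, 0, 0, 0, 3.6, 8, 7.6, 0.45, 0, 0, 0, 4, 8, 8.2, 0.5, 0, 0, 0, 4, 8, 8.2, 0.5, 0, 0, 0, 4]
}}

```text
time: 22.92
eef_pos: [0.393, -0.2631, 0.165]
tool_rot: [0.128, 0.992, 0.0, -0.0]
force: [0.1, -0.1, -2.3]
finger_gap: 0.0136
grip_force: 45.0
```

Run:
```python
from h import *
s=observe(); print(s["eef_pos"],s["force"],s["wrist_torque"],s["finger_gap"],rel([.3882,-.266,.064],2.886+np.pi/2))
m=camera_model("wrist"); im=camera("wrist"); cv2.imwrite("pics/w8.png",im)
for l,z in (("pressure_bar",s["eef_pos"][2]-.024),("bar_cradle",.036)):
    r=cut_out("wrist",l)
    if r: print(l,round(r[0]["confidence"],2),r[0]["box"],*outline(m,r[0]["mask"],z,True))
```

```text
[ 0.393  -0.2631  0.165 ] [ 0.1008 -0.136  -2.2936] [-0.0325  0.0236 -0.0002] 0.013648448927716769 [ 0.1289 -0.1347  3.3656 -0.0047]
pressure_bar 0.92 [294.6, 144.4, 352.2, 376.8] [ 389.4216 -261.7258] 141.4298 30.46061 2.887392 [ 389.171  -262.4666] 71.47835540771484
bar_cradle 0.84 [283.5, 121.5, 354.9, 281.7] [ 368.8816 -262.3903] 138.2499 57.515305 2.87146 [ 368.9085 -262.2932] 74.13045501708984
```

View pics/w8.png

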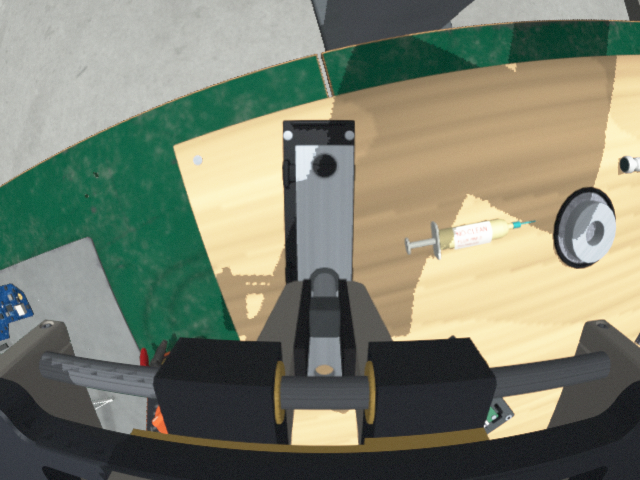

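>>> {"op": "move_arm", "data": {
  "deltas": [8, 0.13, -0.12, 0.5, 0, 0, 0, 8, 0.13, -0.12, 1.5, 0, 0, 0, 8, 0.13, -0.12, 2.3, 0, 0, 0, 8, 0.13, -0.12, 2.8, 0, 0, 0, 8, 0.13, -0.12, 2.9, 0, 0, 0, 8, 0.13, -0.12, 2.9, 0, 0, 0]
}}

```text
time: 23.82
eef_pos: [0.3891, -0.2655, 0.0783]
tool_rot: [0.128, 0.992, -0.0, 0.0]
force: [0.4, -0.5, -1.8]
finger_gap: 0.0136
grip_force: 45.0
```

Run:
```python
from h import *
s=observe(); print(s["eef_pos"],s["force"],rel([.3882,-.2665,.062],2.886+np.pi/2))
m=camera_model("wrist"); im=camera("wrist"); cv2.imwrite("pics/w9.png",cv2.resize(im[80:380,220:420],(400,600)))
```

```text
[ 0.3891 -0.2655  0.0783] [ 0.3652 -0.4607 -1.7933] [ 0.0206 -0.039   0.5418 -0.0033]
```

View pics/w9.png

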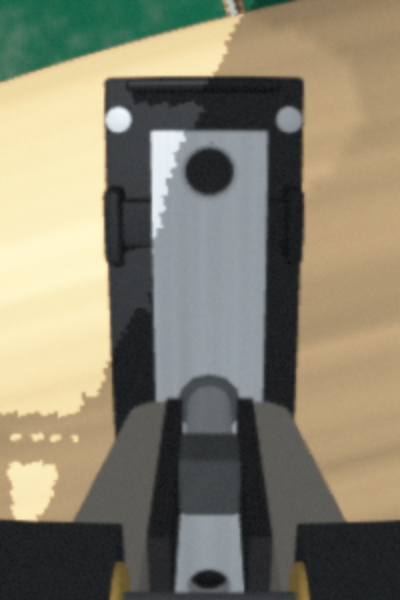

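>>> {"op": "move_arm", "data": {
  "deltas": [8, 0.02, -0.03, 0.25, 0, 0, 0, 8, 0.02, -0.03, 0.4, 0, 0, 0, 8, 0.02, -0.03, 0.47, 0, 0, 0, 8, 0.02, -0.03, 0.5, 0, 0, 0, 8, 0.02, -0.03, 0.5, 0, 0, 0]
}}

```text
time: 24.5
eef_pos: [0.388, -0.2661, 0.0631]
tool_rot: [0.128, 0.992, 0.0, -0.0]
force: [0.6, 0.1, -2.0]
finger_gap: 0.0135
grip_force: 45.0
```

>>> {"op": "move_arm", "data": {
  "deltas": [8, 0, 0, 0.03, 0, 0, 0, 8, 0, 0, 0.06, 0, 0, 0, 8, 0, 0, 0.06, 0, 0, 0]
}}

```text
time: 24.88
eef_pos: [0.388, -0.2662, 0.0614]
tool_rot: [0.128, 0.992, -0.0, 0.0]
force: [-1.5, -0.1, 0.7]
finger_gap: 0.0132
grip_force: 45.0
```

>>> {"op": "move_arm", "data": {
  "deltas": [8, 0, 0, 0.02, 0, 0, 0, 8, 0, 0, 0.02, 0, 0, 0]
}}

```text
time: 25.12
eef_pos: [0.3881, -0.2663, 0.0614]
tool_rot: [0.128, 0.992, -0.0, 0.0]
force: [-3.3, 1.1, 11.2]
finger_gap: 0.0138
grip_force: 45.0
```

Firm contact; release and rise.

>>> {"op": "move_arm", "data": {
  "deltas": [18, 0, 0, 0, 0, 0, 0, 28, 0, 0, 0, 0, 0, 0, 40, 0, 0, -0.1, 0, 0, 0, 40, 0, 0, -0.8, 0, 0, 0, 50, 0, 0, -2, 0, 0, 0, 60, 0, 0, -3.4, 0, 0, 0, 70, 0, 0, -3.6, 0, 0, 0]
}}

```text
time: 26.0
eef_pos: [0.3895, -0.2671, 0.1714]
tool_rot: [0.128, 0.992, -0.001, 0.002]
force: [0.7, -0.0, -0.4]
finger_gap: 0.0683
grip_force: 0.0
```

Run:
```python
from h import *
s=observe(); print(s["eef_pos"],s["force"],rel([.6235,-.1705,.168],2.016))
m=camera_model("wrist"); im=camera("wrist"); cv2.imwrite("pics/w10.png",im)
for l,z in (("pressure_bar",.038),("bar_cradle",.036)):
    r=cut_out("wrist",l)
    if r: print(l,round(r[0]["confidence"],2),r[0]["box"],*outline(m,r[0]["mask"],z,True))
```

```text
[ 0.3895 -0.2671  0.1714] [ 0.6617 -0.0403 -0.4212] [-6.7282  5.0935  0.1349 -4.0203]
pressure_bar 0.81 [306.8, 136.3, 345.6, 308.1] [ 388.0819 -266.0402] 150.45734 32.09631 2.894329 [ 388.4009 -266.033 ] 76.05767822265625
bar_cradle 0.98 [290.3, 122.1, 362.5, 319.4] [ 387.1786 -266.5956] 177.07394 59.24978 2.8895102 [ 386.4864 -266.4224] 91.48833465576172
```

Bar sits within ~1 mm of the cradle's middle and parallel to it. Now back for the module.

>>> {"op": "move_arm", "data": {
  "deltas": [70, -1.2, 0.9, 0, 0, 0, -0.8, 70, -2.6, 2, 0, 0, 0, -1.8, 70, -4, 3, 0, 0, 0, -2.8, 70, -5.4, 4, 0, 0, 0, -3.6, 70, -6.5, 4.9, 0, 0, 0, -4.02, 70, -6.72, 5.09, 0, 0, 0, -4.02, 70, -6.72, 5.09, 0, 0, 0, -4.02]
}}

```text
time: 27.02
eef_pos: [0.6207, -0.1692, 0.1669]
tool_rot: [-0.221, 0.975, 0.001, -0.001]
force: [-0.6, -0.5, -0.5]
finger_gap: 0.0699
grip_force: 0.0
```

Run:
```python
from h import *
s=observe(); print(s["eef_pos"],s["tool_rot"])
m=camera_model("wrist"); im=camera("wrist"); c=im[120:345,170:470]; cv2.imwrite("pics/w11.png",cv2.resize(c,(800,600),interpolation=cv2.INTER_CUBIC))
for l,z in (("fixture",.03),("board_module",.038)):
    r=cut_out("wrist",l)
    if r: print(l,round(r[0]["confidence"],2),r[0]["box"],*outline(m,r[0]["mask"],z,True))
print(rel([.6235,-.1707,.043],.445+np.pi/2))
```

```text
[ 0.6207 -0.1692  0.1669] [-0.2206  0.9754  0.0006 -0.0014]
fixture 0.57 [268.4, 140.1, 376.4, 327.5] [ 628.4638 -168.0402] 171.7431 90.53635 0.44971648 [ 624.0194 -169.7378] 90.62505340576172
board_module 0.91 [283.0, 176.7, 359.9, 294.9] [ 625.4238 -170.2655] 101.48548 59.976738 0.4481766 [ 625.3789 -170.6998] 57.44815444946289
[-0.0932 -0.0661  4.1736 -0.0072]
```

View pics/w11.png

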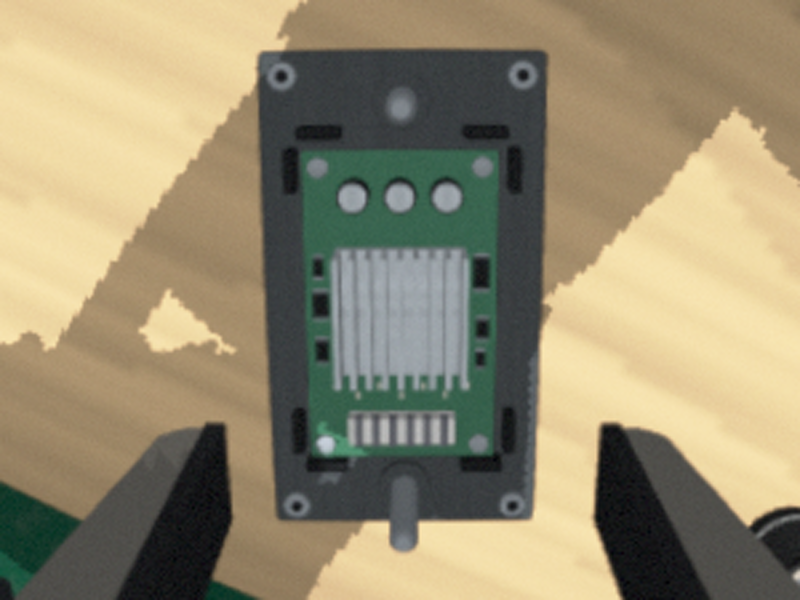

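>>> {"op": "move_arm", "data": {
  "deltas": [70, -0.06, -0.05, 1, 0, 0, 0, 70, -0.06, -0.05, 2.4, 0, 0, 0, 65, -0.06, -0.05, 3.4, 0, 0, 0, 60, -0.06, -0.05, 3.95, 0, 0, 0, 55, -0.06, -0.05, 4.0, 0, 0, 0, 55, -0.06, -0.05, 4.0, 0, 0, 0]
}}

```text
time: 27.92
eef_pos: [0.6246, -0.1705, 0.0498]
tool_rot: [-0.221, 0.975, -0.0, 0.001]
force: [-0.5, -0.5, 0.3]
finger_gap: 0.0545
grip_force: 0.0
```

```bash
python3 -c "
from h import *
print(rel([.6240,-.1707,.0445],.446+np.pi/2),observe()['force'])"
```

```text
[ 0.0216  0.0036  0.1782 -0.0071] [-0.5351 -0.4803  0.3131]
```

>>> {"op": "move_arm", "data": {
  "deltas": [52, 0, 0, 0.17, 0, 0, 0, 46, 0, 0, 0.17, 0, 0, 0, 42, 0, 0, 0.17, 0, 0, 0, 34, 0, 0, 0.17, 0, 0, 0, 34, 0, 0, 0.17, 0, 0, 0, 34, 0, 0, 0.17, 0, 0, 0],
  "grip_force": 30
}}

```text
time: 28.68
eef_pos: [0.6243, -0.1702, 0.0439]
tool_rot: [-0.221, 0.975, -0.0, 0.0]
force: [-0.2, -0.5, 3.5]
finger_gap: 0.0395
grip_force: 30.0
```

>>> {"op": "move_arm", "data": {
  "deltas": [34, 0, 0, -0.1, 0, 0, 0, 34, 0, 0, -0.3, 0, 0, 0, 34, 0, 0, -0.6, 0, 0, 0, 34, 0, 0, -1.0, 0, 0, 0, 34, 0, 0, -1.6, 0, 0, 0, 34, 0, 0, -2.4, 0, 0, 0, 34, 0, 0, -3.0, 0, 0, 0, 34, 0, 0, -3.0, 0, 0, 0]
}}

```text
time: 29.68
eef_pos: [0.6252, -0.1704, 0.1358]
tool_rot: [-0.221, 0.975, -0.001, 0.002]
force: [0.4, 0.0, -1.1]
finger_gap: 0.0395
grip_force: 30.0
```

Run:
```python
from h import *
s=observe(); print(s["eef_pos"],s["force"],s["wrist_torque"],s["finger_gap"],rel([.621,.1767,s["eef_pos"][2]],2.484+np.pi/2))
m=camera_model("wrist"); im=camera("wrist"); cv2.imwrite("pics/w12.png",im)
for l,z in (("board_module",s["eef_pos"][2]-.007),("board_tray",.0295)):
    r=cut_out("wrist",l)
    if r: print(l,round(r[0]["confidence"],2),r[0]["box"],*outline(m,r[0]["mask"],z,True))
```

```text
[ 0.6252 -0.1704  0.1358] [ 0.4267  0.0011 -1.1471] [ 0.0755 -0.0133  0.0078] 0.0395455097014083 [-4.8567 10.5038 -0.011   6.3182]
board_module 0.64 [262.9, 196.4, 388.7, 371.0] [ 625.6641 -169.6716] 101.60785 60.545532 0.44476926 [ 625.9465 -169.9542] 57.68716812133789
board_tray 0.9 [552.9, 302.4, 640.0, 404.7] [561.6359 191.8957] 85.33563 36.99596 1.4941438 [578.8838 190.571 ] 42.67139434814453
```

View pics/w12.png

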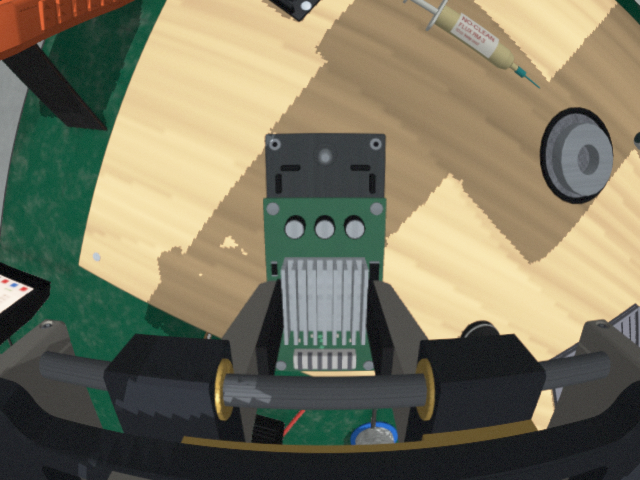

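>>> {"op": "move_arm", "data": {
  "deltas": [34, -0.3, 0.8, 0, 0, 0, 0.4, 34, -1, 2.2, 0, 0, 0, 1.3, 34, -1.7, 3.7, 0, 0, 0, 2.3, 34, -2.4, 5.2, 0, 0, 0, 3.3, 34, -3.1, 6.7, 0, 0, 0, 4.3, 34, -3.8, 8.2, 0, 0, 0, 5.2, 34, -4.4, 9.5, 0, 0, 0, 5.9, 34, -4.7, 10.2, 0, 0, 0, 6.32]
}}

```text
time: 30.82
eef_pos: [0.6187, 0.1689, 0.1324]
tool_rot: [0.324, 0.946, -0.0, -0.001]
force: [0.4, -0.1, -1.4]
finger_gap: 0.0402
grip_force: 30.0
```

Run:
```python
from h import *
s=observe(); print(s["eef_pos"],s["force"],s["finger_gap"],rel([.6205,.1767,.06],2.484+np.pi/2))
m=camera_model("wrist"); im=camera("wrist"); cv2.imwrite("pics/w13.png",im)
for l,z in (("board_module",s["eef_pos"][2]-.007),("board_tray",.0295)):
    r=cut_out("wrist",l)
    if r: print(l,round(r[0]["confidence"],2),r[0]["box"],*outline(m,r[0]["mask"],z,True))
```

```text
[0.6187 0.1689 0.1324] [ 0.3827 -0.1395 -1.3742] 0.040196539093411136 [ 0.1079  0.2463  2.4128 -0.0103]
board_module 0.87 [263.3, 194.0, 388.1, 374.8] [619.3867 168.5235] 101.7023 60.78246 2.4829755 [618.9866 169.3281] 57.589881896972656
board_tray 0.8 [277.3, 148.3, 400.0, 282.4] [611.4512 187.9813] 107.40248 91.53679 2.4870477 [611.7727 188.4002] 68.97483825683594
```

View pics/w13.png

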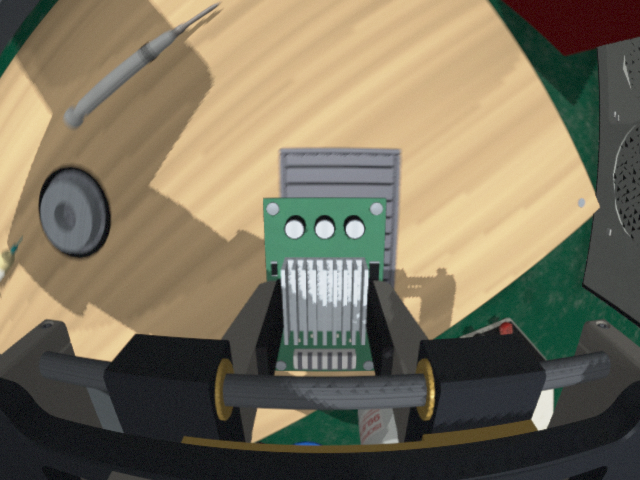

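>>> {"op": "move_arm", "data": {
  "deltas": [34, 0.1, 0.25, 0.5, 0, 0, 0, 34, 0.12, 0.28, 1.4, 0, 0, 0, 34, 0.12, 0.28, 2.1, 0, 0, 0, 34, 0.12, 0.28, 2.45, 0, 0, 0, 34, 0.12, 0.28, 2.5, 0, 0, 0, 34, 0.12, 0.28, 2.5, 0, 0, 0]
}}

```text
time: 31.72
eef_pos: [0.6223, 0.1756, 0.0591]
tool_rot: [0.323, 0.946, 0.0, 0.0]
force: [-0.3, -0.6, -1.0]
finger_gap: 0.0399
grip_force: 30.0
```

Run:
```python
from h import *
s=observe(); print(s["force"],rel([.6209,.1785,.039],2.485+np.pi/2))
m=camera_model("wrist"); im=camera("wrist"); cv2.imwrite("pics/w14.png",cv2.resize(im[100:340,220:460],(600,600)))
```

```text
[-0.2553 -0.5985 -0.9732] [ 0.0962  0.0478  0.67   -0.0081]
```

View pics/w14.png

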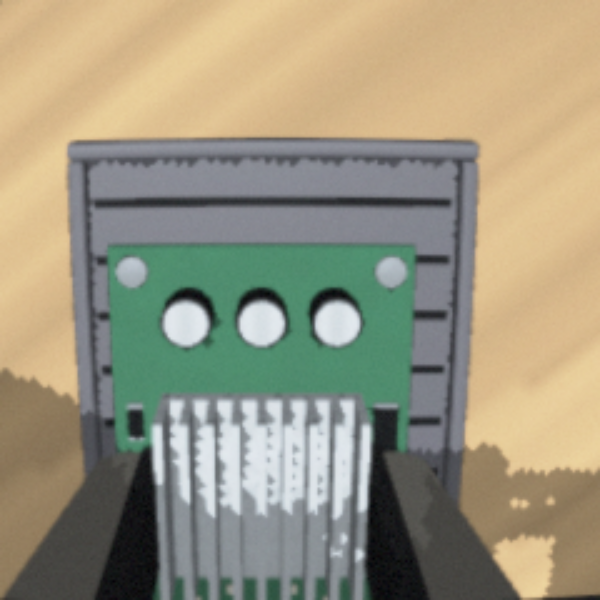

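>>> {"op": "move_arm", "data": {
  "deltas": [34, 0.08, 0.08, 0.3, 0, 0, 0, 34, 0.08, 0.08, 0.5, 0, 0, 0, 34, 0.08, 0.08, 0.6, 0, 0, 0, 34, 0.08, 0.08, 0.65, 0, 0, 0, 34, 0.08, 0.08, 0.65, 0, 0, 0]
}}

```text
time: 32.4
eef_pos: [0.6214, 0.1789, 0.039]
tool_rot: [0.323, 0.946, -0.0, -0.0]
force: [0.3, 0.7, -1.3]
finger_gap: 0.0396
grip_force: 30.0
```

>>> {"op": "move_arm", "data": {
  "deltas": [34, 0, 0, 0.03, 0, 0, 0, 34, 0, 0, 0.05, 0, 0, 0, 34, 0, 0, 0.05, 0, 0, 0]
}}

```text
time: 32.78
eef_pos: [0.6215, 0.179, 0.0379]
tool_rot: [0.323, 0.946, 0.0, 0.0]
force: [0.0, -1.2, 1.7]
finger_gap: 0.0396
grip_force: 30.0
```

Contact; release, rise and check with networks.

>>> {"op": "move_arm", "data": {
  "deltas": [44, 0, 0, 0, 0, 0, 0, 52, 0, 0, 0, 0, 0, 0, 60, 0, 0, -0.1, 0, 0, 0, 70, 0, 0, -0.8, 0, 0, 0, 80, 0, 0, -2.2, 0, 0, 0, 80, 0, 0, -3.8, 0, 0, 0, 80, 0, 0, -4.5, 0, 0, 0, 80, 0, 0, -4.5, 0, 0, 0]
}}

```text
time: 33.78
eef_pos: [0.6228, 0.1794, 0.1759]
tool_rot: [0.323, 0.946, 0.001, 0.002]
force: [-0.5, 0.2, -0.1]
finger_gap: 0.0801
grip_force: 0.0
```

Run:
```python
from h import *
s=observe(); print(s["eef_pos"],s["force"],s["time"])
m=camera_model("wrist"); im=camera("wrist")
for l,z in (("board_module",.032),("board_tray",.0295)):
    r=cut_out("wrist",l)
    if r: print(l,round(r[0]["confidence"],2),r[0]["box"],*outline(m,r[0]["mask"],z,True))
m=camera_model("top"); camera("top")
for l,z in (("small_weight",.0385),("large_weight",.0385),("pressure_bar",.038)):
    r=cut_out("top",l)
    if r: print(l,round(r[0]["confidence"],2),r[0]["box"],*outline(m,r[0]["mask"],z))
```

```text
[0.6228 0.1794 0.1759] [-0.4816  0.2401 -0.0711] 33.775
board_module 0.8 [287.8, 168.4, 358.5, 281.8] [621.9607 179.1459] 100.55037 60.49724 2.4864483 [622.1492 178.7733] 57.57543182373047
board_tray 0.98 [270.7, 150.0, 376.2, 294.9] [621.8797 179.6581] 133.89624 91.12238 2.4855223 [621.8793 179.9304] 79.15779876708984
large_weight 0.92 [312.4, 252.5, 338.2, 274.9] [460.0593  -0.0249] 62.0164 59.11395 0.018276397 [460.258   -0.5993] 32.19577407836914
pressure_bar 0.79 [422.8, 262.7, 447.4, 323.3] [ 388.4748 -267.1824] 147.61043 31.920864 2.880416 [ 388.2491 -268.0265] 74.19693756103516
```

All four pieces are placed within about 1–2 mm (module to tray 0.5 mm). Handing in.

```bash
python3 -c "
from rig import *
print(close_job())"
```

```text
the job is handed in; nothing more can be done
None
```

The stack is taken apart and the job handed in after about 34 s of robot time, with no verdict returned: in the last pictures every piece was within about 2 mm of the middle of its own place, the bar and module lengthwise, and the gripper clear of everything.

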